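Tip the tray so the label rolls file into the packing chute

ROBOT

A 6-joint arm with a two-finger parallel gripper is mounted at the origin on a cart in front of the work surface, level with it; the furniture and walls round the work are solid. World frame = base frame: x ahead of the robot, y to its left, z up, the work surface at z = 0. Lengths are in m, angles in rad, forces in N, time in s.
With the tool pointing down it reaches from about 0.325 to 0.775 m from the base axis. Payload 5.5 kg.
Tool frame: the origin (TCP) lies between the finger pads; the fingertips stand 8 mm ahead of it and the grasp point (between the pads) lies 11 mm behind it (tcp_to_tips is the distance from the TCP to the fingertips, in m); z points along the fingers, y is the line along which they close (so a half turn about z gives the same grasp; the last joint's range is limited). The gripper opens to 88 mm and grips with 3 to 60 N. Pads are 20 mm wide; open, the fingers measure 115 mm over their backs; the gripper's body (75 mm by 178 mm) begins 61 mm behind the grasp point.
Start: joints at [-1.312, 0.091, 1.231, -0, 1.82, -0.057], TCP at [0.186, -0.57, 0.231] pointing down, gripper open.
Joint ranges: [-2.87, 2.87], [-0.86, 2.18], [0.17, 2.46], [-1.51, 4.65], [0.06, 2.69], [-2.65, 2.65]. Speed limits (rad/s): [2.57, 2.57, 3.01, 3.14, 3.14, 3.14].

INTERFACE

Orientations are given as a unit quaternion [w, x, y, z].
In Python, from bench import * gives the robot as it stands. Calls block until the motion is done:
- move_to(position, orientation): joint-space move of the TCP to a pose.
- move_l(position, speed=0.15, orientation=None): straight line of the TCP; orientation=None keeps the orientation; speed is the mean speed in m/s.
- movej(angles): joint-space move.
- gripper_open() and close(): open the fingers fully, or close them until they stop; the grip force is fixed at half the most.
- hold(seconds).
- inverse_kinematics(position, orientation): joint angles nearest the present ones, or None.
- state(): the state.
- get_image(name): name is "scene" or "top" or "wrist"; returns a dict with "frame" (384x512x3 uint8, blue, green, red), "depth" (384x512 float32, m along the optical axis (not along the pixel's ray), 0 where there is no reading), "camera_matrix" (3x3 intrinsics, pixels), "k1" (the pictures are not rectified: a ray, as slopes to the right and down, at radius r is drawn at 1 + k1 r^2 times it, then the intrinsics apply), "view" (4x4, takes a point from world to camera coordinates). Camera axes: x right, y up, looking along -z (the intrinsics and any distortion apply to the point x, -y, -z); pixel columns grow to the right and rows downward; lengths in m; the calibration is good to about 2 mm. A picture is of the moment at which its call begins.
A pose or a line that the arm cannot do raises IKError and nothing moves.
- job_done(): hands the job in; it is judged then, once.
The state is a dict: "time": time; "joint_pos": joint angles; "dq": joint speeds; "joint_torque": joint torques, N m; "ee_pos": TCP position; "ee_rot": TCP orientation; "ft_force": force on the tool from outside, world axes, zero at the start; "moment": the same for the moment, N m; "finger_gap": finger opening in m; "finger_force": force on a finger pad.
Only numpy, scipy, OpenCV 4.12 (cv2) and the standard library are available. Lean on these libraries where they do the work, as an engineer would, in place of code of your own. Each camera call takes 0.05 s, during which the arm holds its last target. There are 200 camera calls.

TASK

One finished label roll is still standing on the table: stand it upright on the level blue-walled tray beside the two that are already there, and let go of it. Then take the tray's black side handle and tip the tray slowly, so that all three rolls slide along the slanted guide rail and run in single file, upright, down into the chute, without touching the other two rolls with the gripper. Finally lower the tray gently back down to level (do not let it drop), let go, and leave the other things on the table where they are.

Things in the scene. Friction and masses are not known exactly. Their poses are not given: they have to be found in the camera images.
- feeder: Fixed stand that carries tray and chute. Origin on the table surface below the hinge line, mid-width of the chute. x points horizontally downhill (the way the rolls run), y to the left of that, z up. It stands to the robot's right; downhill points roughly to the robot's right (world -y), give or take 0.15 rad, its y away from the robot. Place and yaw vary.
- chute (a point): Straight polished aluminium channel fixed to the stand, 74 mm wide inside, 205 mm long, walls 30 mm high, open at the mouth, closed by a 45 mm stop at the low end; holds three rolls in single file, which slide to the stop by themselves. Origin on its floor at the mouth (hinge line), 74 mm above the table; x down the slope (0.227 rad below level), z square to its floor.
- tray (a joint): Tray angle about the hinge line at its downhill edge, rad. 0 = level on its rests, grows as the uphill end is lifted, stop at 0.6. No spring or latch: it falls back if let go (0.4 kg). Floor friction is 0.11 to 0.17: rolls start to slide at 0.11 to 0.17 rad, along the slanted rail by about 0.3; 0.4 clears all of them.
- tray_floor (a point): Point on the tray floor at the hinge line, middle of the 72 mm mouth, 75 mm above the table; turns with the tray: x downhill along the floor, y to its left, z up from the floor. Floor: x -193 to 0, y -35 to +115 mm, cut off at one corner by the guide rail. Walls 4 mm thick, 20 mm high, at x -193, at y -35 and (x -193 to -107) at y +115. Two rolls stand uphill (x -155 to -131, y near +76 and -1).
- guide_rail (a point): Middle of the slanted guide rail on the tray, at floor level of its inner, white-striped face; 20 mm high; runs straight from x -107, y +115 to x -6, y +37 mm in the tray_floor axes and leads to the mouth.
- load_spot (a point): Free place on the tray floor for the third roll: x -55, y +8 mm in the tray_floor axes (same axis directions); a roll standing there clears the others by 10 mm or more and its upper 30 mm stand above the walls.
- handle_grip (a point): Middle of the tray's black handle: a round rod 14 mm in diameter, 70 mm long, parallel to the hinge line, sticking out sideways from the wall at y +115, red 20 mm ball at its end. Point at x -165, y +155, z +10 mm in the tray_floor axes, 36 mm out from the wall, 85 mm above the table when level; moves with the tray. The rod turns easily between pads that close square to it.
- roll_a: Finished label roll, upright cylinder 63 mm in diameter, 50 mm tall, 0.18 kg (mass varies by a fifth), dark printed label on white, cardboard core. Origin at the centre of its underside, z along its axis. Starts standing on the tray, uphill, on the side of the handle.
- roll_b: Same kind of label roll as roll_a (63 x 50 mm), origin at the centre of its underside. Starts standing on the tray, uphill, on the side away from the handle.
- roll_c: Same kind of label roll (63 x 50 mm), origin at the centre of its underside, z along its axis. Starts standing upright on the table in front of the robot between the tall white front roller (250 mm high) and the supply spool (110 mm high, 156 mm wide, behind it to the left), the one to be loaded. A gripper whose pads close along the horizontal line from near-left to far-right (world x = -y) stays clear of both.
- hex_key: Black hex key 33 x 93 x 5 mm lying on the table; bystander, leave it alone.
- tally: Grey tally counter 54 x 53 x 25 mm on the table; bystander, leave it alone.
- lens: Black loupe 33 mm in diameter, 34 mm tall, standing on the table; bystander, leave it alone.
- red_marker: Grey and white marker pen 130 mm long lying on the table; bystander, leave it alone.
Things that resemble listed ones, but are neither listed nor needed, are in the scene too. Leave any red look-alike of the roll_c alone.

How it is judged:
On the way, in this order (a step that is already met when the one before it is completed fails the run):
1. the third roll stands upright on the level tray, let go and at rest (x of roll_c in the frame of tray_floor between -0.19 and -0.02 m and y of roll_c in the frame of tray_floor between -0.02 and 0.1 m and z of roll_c in the frame of tray_floor between -0.004 and 0.006 m and angle between roll_c's own z axis and vertical below 0.1 rad and linear speed of roll_c below 0.03 m/s and contact force between the fingers and roll_c below 0.1 N and value of joint tray below 0.05 rad), for 0.2 s.
2. with the tray tipped up, all three rolls have run down into the chute (x of roll_a in the frame of chute between 0.03 and 0.185 m and y of roll_a in the frame of chute between -0.012 and 0.012 m and z of roll_a in the frame of chute between -0.006 and 0.008 m and angle between the z axis of each of roll_a, roll_b, roll_c and the z axis of chute, either way round below 0.12 rad and x of roll_b in the frame of chute between 0.03 and 0.185 m and y of roll_b in the frame of chute between -0.012 and 0.012 m and z of roll_b in the frame of chute between -0.006 and 0.008 m and x of roll_c in the frame of chute between 0.03 and 0.185 m and y of roll_c in the frame of chute between -0.012 and 0.012 m and z of roll_c in the frame of chute between -0.006 and 0.008 m and value of joint tray above 0.12 rad), for 0.2 s.
At the end, for the whole second after the job is handed in: All three rolls stand in the chute in single file, at rest: each one's underside centre 30 to 185 mm down the chute from the mouth, within 12 mm of its middle line and flat on its floor (within 8 mm and 0.12 rad); the tray is back down, within 0.03 rad of level, and let go (x of roll_a in the frame of chute between 0.03 and 0.185 m and y of roll_a in the frame of chute between -0.012 and 0.012 m and z of roll_a in the frame of chute between -0.006 and 0.008 m and angle between the z axis of each of roll_a, roll_b, roll_c and the z axis of chute, either way round below 0.12 rad and x of roll_b in the frame of chute between 0.03 and 0.185 m and y of roll_b in the frame of chute between -0.012 and 0.012 m and z of roll_b in the frame of chute between -0.006 and 0.008 m and x of roll_c in the frame of chute between 0.03 and 0.185 m and y of roll_c in the frame of chute between -0.012 and 0.012 m and z of roll_c in the frame of chute between -0.006 and 0.008 m and linear speed of each of roll_a, roll_b, roll_c below 0.02 m/s and value of joint tray below 0.03 rad and contact force between the fingers and feeder below 0.1 N); the robot touches nothing.
It fails at once if a roll that was already on the tray is pushed or gripped by the gripper (over 2 N) (contact force between the fingers and roll_a above 2 N or contact force between the fingers and roll_b above 2 N).
It fails at once if the tray is jerked up or dropped: it turns faster than 2.5 rad/s (velocity of joint tray above 2.5 rad/s or velocity of joint tray below -2.5 rad/s).
It fails at once if the hex key, tally counter, loupe or marker is moved more than 30 mm (distance of any of hex_key, tally, lens, red_marker from where it was at the start of the episode above 0.03 m).
It also fails if it takes over 72 s, if anything falls off the work surface, if the arm or the gripper's body presses on something with over 40 N, if the wrist force passes 120 N, or if a joint passes its speed limit or range.

## Working session

There is one attempt and no reset: what is moved stays moved. The work goes in short steps, each a Python script; the robot and the scene stay as the last script left them, time stands still between calls to the robot, and variables do not carry over. Pictures are saved under pics/ and viewed, at most 10 in all, crops included, and the job is handed in when it is done.

```bash
ls; mkdir -p pics; cat > h.py <<'E'
from bench import *
import numpy as np, cv2
def grab(n):
    im=get_image(n); np.save(f'/tmp/{n}.npy',im,allow_pickle=True); return im
def load(n): return np.load(f'/tmp/{n}.npy',allow_pickle=True).item()
def rays(im,px):
    K=np.array(im['camera_matrix'],float);k1=float(im['k1'])
    px=np.atleast_2d(np.array(px,float))
    s=cv2.undistortPoints(px[:,None],K,np.array([k1,0,0,0,0.]))[:,0]
    V=np.array(im['view']);R=V[:3,:3];o=-R.T@V[:3,3]
    d=np.c_[s[:,0],-s[:,1],-np.ones(len(s))]@R
    return o,d
def plane(im,px,z):
    o,d=rays(im,px); t=(z-o[2])/d[:,2]; return o+t[:,None]*d
def cloud(im):
    h,w=im['depth'].shape; u,v=np.meshgrid(np.arange(w),np.arange(h))
    o,d=rays(im,np.c_[u.ravel(),v.ravel()])
    P=o+d*im['depth'].ravel()[:,None]
    return P.reshape(h,w,3)
def proj(im,P):
    V=np.array(im['view']);p=np.atleast_2d(P)@V[:3,:3].T+V[:3,3]
    K=np.array(im['camera_matrix'],float)
    x=p[:,0]/-p[:,2];y=-p[:,1]/-p[:,2];f=1+float(im['k1'])*(x*x+y*y)
    return np.c_[K[0,0]*x*f+K[0,2],K[1,1]*y*f+K[1,2]]
E
python3 - <<'E'
from h import *
A=[grab(n) for n in('scene','top','wrist')]
for n,im in zip('stw',A):
    cv2.imwrite(f'pics/{n}0.png',cv2.resize(im['frame'],(800,600)) )
    print(n,im['k1'],np.array(im['camera_matrix']).tolist(),(im['depth']>0).mean(),rays(im,[[256,192]]))
E
```

```text
pics
s -0.09786859020663988 [[438.8093819893001, 0.0, 255.04299264165616], [0.0, 438.8093819893001, 192.33534099800536], [0.0, 0.0, 1.0]] 0.9658864339192709 (array([-0.06570148, -0.95136118,  0.77418089]), array([[ 0.47297409,  0.68355713, -0.5559231 ]]))
t -0.0215854662955188 [[360.00837830415713, 0.0, 257.26425762492465], [0.0, 360.00837830415713, 191.97936812258675], [0.0, 0.0, 1.0]] 0.9961191813151041 (array([ 0.42968269, -0.11947488,  1.06024319]), array([[ 0.07102088,  0.02033543, -0.9972737 ]]))
w 0.024086007794381047 [[292.68490515861436, 0.0, 255.00735968149516], [0.0, 292.68490515861436, 191.4767836342372], [0.0, 0.0, 1.0]] 0.9960174560546875 (array([ 0.25357123, -0.54875077,  0.38273069]), array([[-0.24798312, -0.08283823, -0.96522376]]))
```

View pics/t0.png

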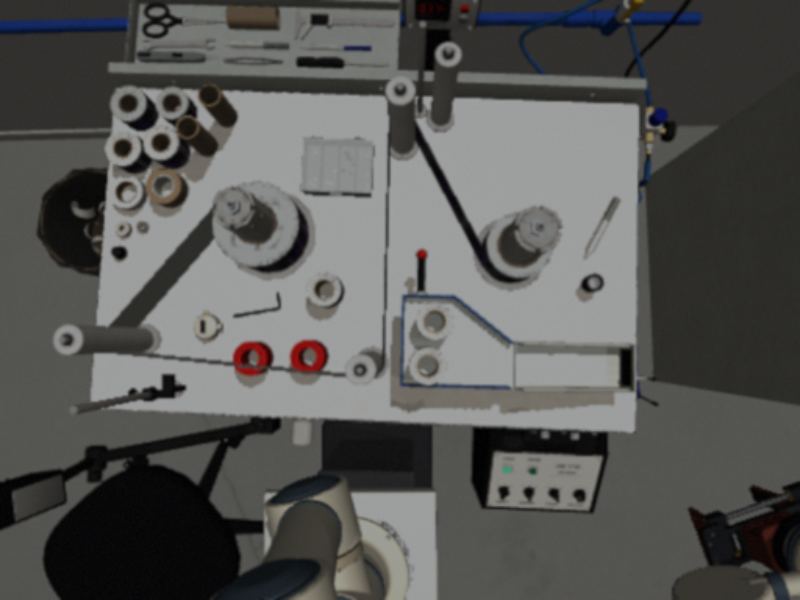

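View pics/s0.png

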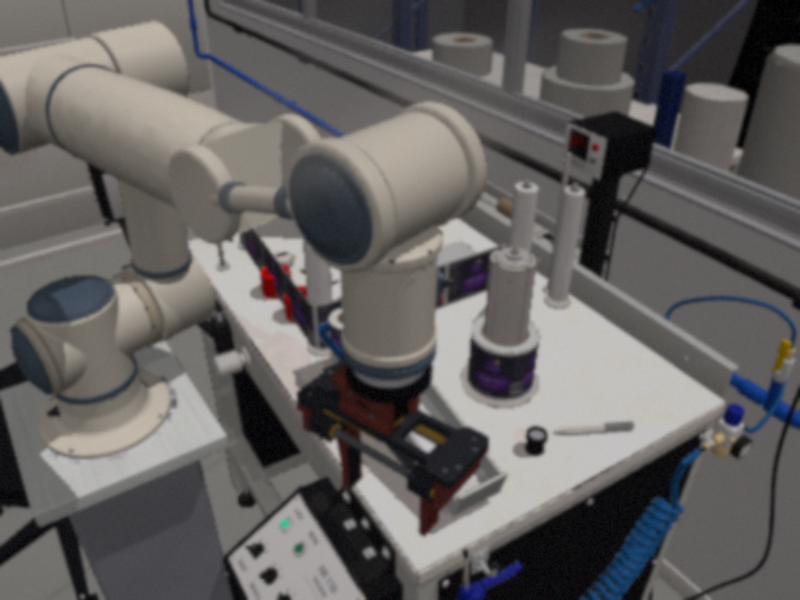

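Top view (800x600 pixels):
- **Tray:** corners at (403,297), (403,385) and (513,387). The handle ball is at (422,254).
- **Chute:** (515–632, 345–388).
- **roll_c candidates:** white ring at (325,290), red rolls at (252,358) and (308,356), small cores at back left (130,190). The white ring fits, because it lies between the front roller (362,368) and the spool (260,230), and the red ones are look-alikes.

I'll confirm this in a crop and measure.

```bash
python3 - <<'E'
from h import *
im=load('top');f=im['frame'];C=cloud(im)
cv2.imwrite('pics/crop.png',cv2.resize(f[145:265,190:410],None,fx=3.6,fy=3.6,interpolation=cv2.INTER_CUBIC))
# roll c: depth blob
z=C[...,2]
def top(mask,lo,hi):
    m=mask&(z>lo)&(z<hi); return C[m]
h,w=z.shape;u,v=np.meshgrid(np.arange(w),np.arange(h))
for name,(cu,cv_),zt in(('c',(208,186),.05),('a',(277,206),.125),('b',(273,234),.125)):
    m=((np.hypot(u-cu,v-cv_)<22)&(abs(z-zt)<.012)).astype(np.uint8)
    cs,_=cv2.findContours(m,cv2.RETR_EXTERNAL,cv2.CHAIN_APPROX_NONE); c=max(cs,key=cv2.contourArea)
    (x,y),r=cv2.minEnclosingCircle(c);P=plane(im,c[:,0],zt)
    (X,Y),R=cv2.minEnclosingCircle(P[:,:2].astype(np.float32))
    print(name,x,y,r,'world',X,Y,R,'medz',np.median(z[m>0]),'mean',C[m>0].mean(0))
hsv=cv2.cvtColor(f,cv2.COLOR_BGR2HSV)
b=cv2.inRange(hsv,(100,70,30),(130,255,255));reg=(u>245)&(u<340)&(v>180)&(v<256)
ys,xs=np.where((b>0)&reg);print(len(xs))
P=plane(im,np.c_[xs,ys],.095)
print('blue z med',np.median(z[ys,xs]),P.min(0),P.max(0))
np.save('/tmp/blue.npy',P)
r=(cv2.inRange(hsv,(0,120,60),(8,255,255))|cv2.inRange(hsv,(172,120,60),(180,255,255)))>0
r&=(abs(u-270)<12)&(abs(v-163)<12);ys,xs=np.where(r);print('ball',xs.mean(),ys.mean(),len(xs),plane(im,[[xs.mean(),ys.mean()]],.085),np.median(z[r]))
k=(f.max(2)<50)&(abs(u-270)<8)&(v>166)&(v<186)
ys,xs=np.where(k);p=plane(im,np.c_[xs,ys],.085)[:,:2];print('rod',len(xs),p.mean(0),p.min(0),p.max(0),np.median(z[k]),cv2.fitLine(p.astype(np.float32),2,0,.01,.01).ravel())
# tray line fit
th=-np.pi/2;x0,y0=None,None
from scipy.optimize import least_squares
def loc(q,P): 
    c,s=np.cos(q[2]),np.sin(q[2]);d=P[:,:2]-q[:2];return np.c_[d@[c,s],d@[-s,c]]
def res(q):
    L=loc(q,P);n=np.array([101,-78])/np.hypot(101,78)
    nr=np.array([78,101])/np.hypot(101,78)
    e=np.c_[L[:,0]+.195,L[:,1]+.037,L[:,1]-.117,(L-[-.107,.115])@nr-.002]
    return e[np.arange(len(e)),abs(e).argmin(1)]
g=plane(im,[[328,235]],.095)[0]
q=least_squares(res,[g[0],g[1],-np.pi/2],loss='soft_l1',f_scale=.003).x
print('tray',q,'rms',np.sqrt(np.mean(res(q)**2)),np.percentile(abs(res(q)),[50,90]))
np.save('/tmp/tray.npy',q)
def W(x,y):c,s=np.cos(q[2]),np.sin(q[2]);return q[:2]+[c*x-s*y,s*x+c*y]
print('handle',W(-.165,.155),'ballpred',W(-.165,.194),'load',W(-.055,.008),'a?',W(-.143,.076),'b?',W(-.143,-.001))
o=f.copy();L=[(-.195,-.037),(0,-.037),(-.195,.117),(-.107,.117),(-.006,.039),(-.165,.155),(-.055,.008)]
o=cv2.resize(f[145:265,240:410],None,fx=4.6,fy=4.6,interpolation=cv2.INTER_CUBIC)
for i,(x,y) in enumerate(L):
    zz=.095 if i<5 else (.085 if i==5 else .075)
    a=proj(im,[*W(x,y),zz])[0];cv2.circle(o,(int((a[0]-240)*4.6+2),int((a[1]-145)*4.6+2)),3,(0,255,0),-1)
cv2.imwrite('pics/tray.png',o)
E
```

```text
c 207.5 184.22727966308594 11.15731430053711 world 0.5256093740463257 0.037881992757320404 0.03180040791630745 medz 0.04884265565455104 mean [0.52507295 0.03826923 0.04851948]
a 278.0655822753906 204.70492553710938 12.0045804977417 world 0.46253642439842224 -0.15730230510234833 0.03124030865728855 medz 0.12361326346176527 mean [ 0.45231763 -0.15567537  0.1235243 ]
b 273.5 233.5 12.103818893432617 world 0.38844478130340576 -0.14453178644180298 0.031201109290122986 medz 0.12359403261000379 mean [ 0.39416436 -0.14592062  0.12347805]
278
blue z med 0.09339749363706568 [ 0.34719345 -0.29108573  0.095     ] [ 0.5089077 -0.0982561  0.095    ]
ball 269.52 162.36 25 [[ 0.57982332 -0.13739677  0.085     ]] 0.09346409278543677
rod 64 [ 0.54362856 -0.13608454] [ 0.51773945 -0.14125855] [ 0.56711103 -0.13242318] 0.09110578880330195 [ 0.99915284 -0.04115288  0.5436286  -0.13608454]
tray [ 0.38409839 -0.29526181 -1.60165779] rms 0.001359129437782527 [0.00099865 0.00231916]
handle [ 0.54411592 -0.13512315] ballpred [ 0.58309735 -0.13632655] load [ 0.39379169 -0.24053485] a? [ 0.46447469 -0.154675  ] b? [ 0.38751136 -0.15229905]
```

View pics/crop.png

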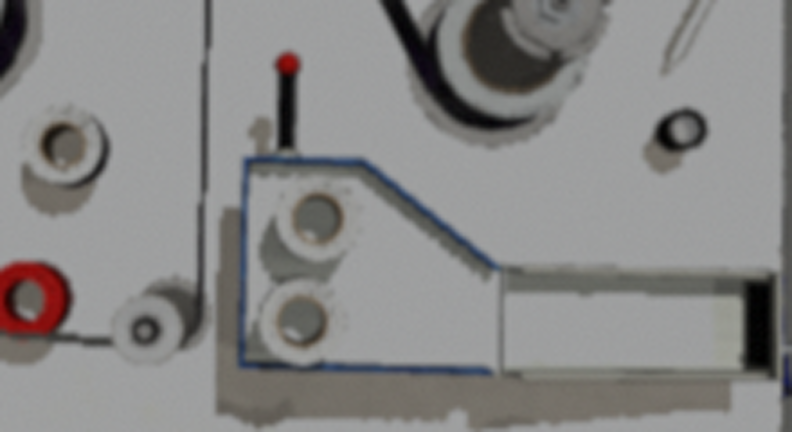

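View pics/tray.png

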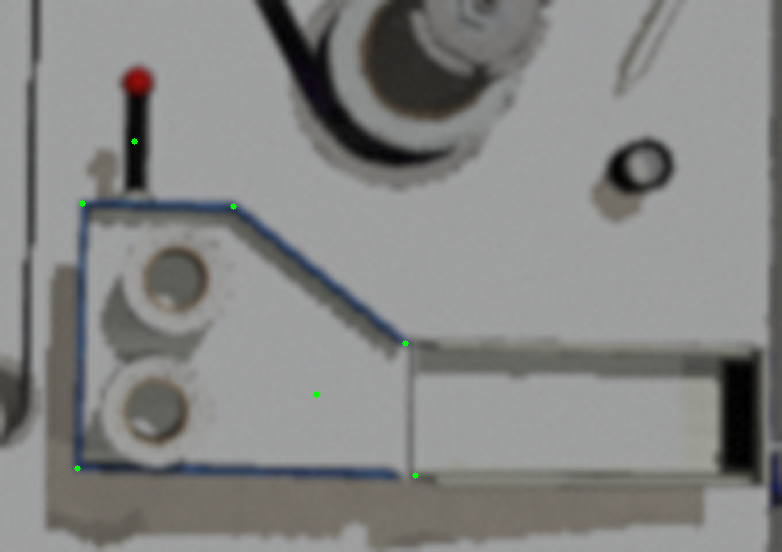

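The crop confirms roll_c at (325,290): white, cardboard core, dark side label, and a measured radius of 31.8 mm against 31.5. The tray fit overlays the blue walls to within about 1 mm, and the predicted handle falls on the measured rod within 1 mm. Next I check obstacle heights and IK, then pick.

```bash
cat >> h.py <<'E'
Q=np.array([0.38409839,-0.29526181,-1.60165779])
def W(x,y):
    c,s=np.cos(Q[2]),np.sin(Q[2]);return Q[:2]+[c*x-s*y,s*x+c*y]
from scipy.spatial.transform import Rotation as Ro
def down(phi,p=None):
    best=None
    for k in(0,np.pi):
        f=phi+k;y=np.array([np.cos(f),np.sin(f),0]);z=np.array([0,0,-1.])
        q=Ro.from_matrix(np.c_[np.cross(y,z),y,z]).as_quat();q=[q[3],*q[:3]]
        if p is None: return q
        j=inverse_kinematics(list(p),q)
        if j is not None and (best is None or abs(j[5])<best[0]): best=(abs(j[5]),q,j)
    return best[1]
def P(xy,z): return [float(xy[0]),float(xy[1]),float(z)]
E
python3 - <<'E'
from h import *
C=cloud(load('top'));X,Y,Z=C[...,0],C[...,1],C[...,2]
print('heights (rows x, cols y)')
ys=np.arange(.2,-.5,-.05)
print('      ',np.round(ys,2))
for x in np.arange(.3,.75,.05):
    print(round(x,2),[round(float(Z[(abs(X-x)<.025)&(abs(Y-y)<.025)].max(initial=-1)),2) for y in ys])
rc=(.5256,.0379)
for nm,xy,phi,zs in(('c',rc,-np.pi/4,(.032,.34)),('l',W(-.055,.008),Q[2]+np.pi/2,(.108,.34)),('h',W(-.165,.155),Q[2],(.074,.25))):
    for z in zs:
        for k in(0,np.pi): 
            j=inverse_kinematics(P(xy,z),down(phi+k)); print(nm,z,None if j is None else np.round(j,2))
E
```

```text
heights (rows x, cols y)
       [ 0.2   0.15  0.1   0.05  0.   -0.05 -0.1  -0.15 -0.2  -0.25 -0.3  -0.35
 -0.4  -0.45]
0.3 [0.02, 0.02, 0.01, 0.01, 0.01, 0.0, 0.0, 0.01, 0.0, 0.0, 0.0, 0.0, 0.0, 0.0]
0.35 [0.05, 0.05, 0.0, 0.11, 0.11, 0.25, 0.13, 0.13, 0.1, 0.1, 0.1, 0.1, 0.09, 0.08]
0.4 [0.11, 0.11, 0.11, 0.12, 0.25, 0.27, 0.13, 0.13, 0.08, 0.08, 0.11, 0.1, 0.09, 0.08]
0.45 [0.05, 0.05, 0.05, 0.05, 0.01, 0.11, 1.06, 0.13, 0.13, 0.1, 0.1, 0.1, 0.01, 0.01]
0.5 [0.01, 0.01, 0.01, 0.05, 0.05, 0.09, 0.1, 0.13, 0.12, 0.1, 0.01, 0.0, 0.0, 0.04]
0.55 [0.11, 0.12, 0.11, 0.05, 0.05, 0.11, 0.0, 0.09, 0.01, 0.25, 0.25, 0.25, 0.0, 0.04]
0.6 [0.23, 0.24, 0.23, 0.1, 0.01, 0.11, 0.08, 0.1, 0.11, 0.25, 0.27, 0.25, 0.01, 0.02]
0.65 [0.23, 0.25, 0.23, 0.11, 0.0, 0.0, 0.11, 0.01, 0.11, 0.11, 0.11, 0.0, 0.0, 0.02]
0.7 [0.11, 0.11, 0.11, 0.04, 0.04, 0.04, 0.11, 0.11, 0.11, 0.01, 0.0, 0.01, 0.01, 0.0]
c 0.032 [ 0.01 -0.05  1.73 -0.    1.46  0.79]
c 0.032 [ 0.01 -0.05  1.73 -0.    1.46 -2.35]
c 0.34 [ 0.01 -0.05  1.18 -0.    2.01  0.79]
c 0.34 [ 0.01 -0.05  1.18 -0.    2.01 -2.35]
l 0.108 [-0.62 -0.28  1.8  -0.    1.63 -0.59]
l 0.108 [-0.62 -0.28  1.8  -0.    1.63  2.55]
l 0.34 [-0.62 -0.23  1.34 -0.    2.03 -0.59]
l 0.34 [-0.62 -0.23  1.34 -0.    2.03  2.55]
h 0.074 [-0.3   0.01  1.59 -0.    1.54  1.3 ]
h 0.074 [-0.3   0.01  1.59 -0.    1.54 -1.84]
h 0.25 [-0.3  -0.01  1.3  -0.    1.85  1.3 ]
h 0.25 [-0.3  -0.01  1.3  -0.    1.85 -1.84]
```

```bash
python3 - <<'E'
from h import *
rc=(.5256,.0379);q=down(-np.pi/4,P(rc,.34))
gripper_open()
s=state()['ee_pos'];move_l([s[0]+.06,s[1],.34],.3)
move_to(P(rc,.34),q)
move_l(P(rc,.10),.25); move_l(P(rc,.032),.08)
print('ft',np.round(state()['ft_force'],1))
close();s=state();print(s['finger_gap'],s['finger_force'])
move_l(P(rc,.34),.2)
s=state();print(s['time'],s['finger_gap'],s['finger_force'],np.round(s['ft_force'],2),s['ee_pos'])
L=W(-.055,.008);move_to(P(L,.34),down(Q[2]+np.pi/2,P(L,.34)))
s=state();print(s['time'],s['finger_gap'],np.round(s['ee_pos'],4))
im=grab('wrist');cv2.imwrite('pics/w1.png',im['frame'])
E
```

```text
ft [-0.9 -0.  -0.5]
0.06125599948379181 29.999535754323006
7.65 0.061131858222817595 29.99558597803116 [ 0.36 -0.12 -2.47] [0.52541284 0.0378853  0.33882489]
8.9 0.061030088798865546 [ 0.3941 -0.2402  0.3398]
```

View pics/w1.png

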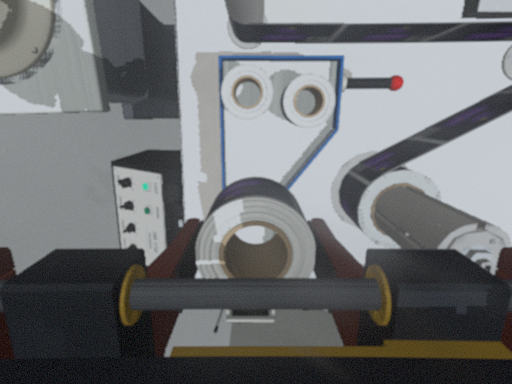

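The roll is held upright between the pads at (255,250), with the tray and rolls a and b clear beyond it. Placing it now.

```bash
python3 - <<'E'
from h import *
L=W(-.055,.008)
move_l(P(L,.14),.2); f0=np.array(state()['ft_force'])
for z in (.113,.1105,.109,.108,.107,.106):
    move_l(P(L,z),.03); d=(np.array(state()['ft_force'])-f0)[2]; print(z,round(d,2),np.round(state()['ee_pos'][2],4))
    if d>2.0: break
gripper_open();hold(.3)
move_l(P(L,.30),.2);hold(.1)
im=grab('top');C=cloud(im);z=C[...,2];print(state()['time'])
h,w=z.shape;u,v=np.meshgrid(np.arange(w),np.arange(h))
hh=W(-.165,.155)
move_to(P(hh,.26),down(Q[2],P(hh,.26)))
im=grab('top');w_=grab('wrist');print(state()['time'],np.round(state()['ee_pos'],4))
o=np.hstack([cv2.resize(im['frame'][130:265,230:410],(400,300)),cv2.resize(w_['frame'],(400,300))]);cv2.imwrite('pics/p2.png',o)
E
```

```text
0.113 -1.07 0.1133
0.1105 -1.03 0.1103
0.109 -0.45 0.1089
0.108 -1.3 0.1079
0.107 1.67 0.1072
0.106 6.4 0.1072
14.5833
16.3333 [ 0.544  -0.1354  0.2602]
```

View pics/p2.png

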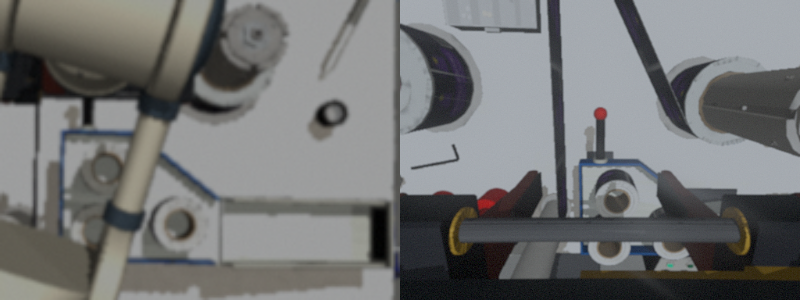

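Roll c stands upright at the load spot (left panel 180,225). I'll cross-check the handle from the wrist view, then grip it.

```bash
python3 - <<'E'
from h import *
im=load('wrist');f=im['frame'];hsv=cv2.cvtColor(f,cv2.COLOR_BGR2HSV)
r=(cv2.inRange(hsv,(0,120,60),(8,255,255))|cv2.inRange(hsv,(172,120,60),(180,255,255)))
u,v=np.meshgrid(np.arange(512),np.arange(384));m=(r>0)&(abs(u-256)<30)&(abs(v-146)<20)
y,x=np.where(m);print('ball',x.mean(),y.mean(),len(x),plane(im,[[x.mean(),y.mean()]],.085),'pred',W(-.165,.194))
k=(f.max(2)<60)&(abs(u-256)<25)&(v>152)&(v<192);y,x=np.where(k);p=plane(im,np.c_[x,y],.085);print('rod',len(x),p.mean(0),p.min(0),p.max(0))
E
```

```text
ball 256.2146892655367 145.23728813559322 177 [[ 0.5796199  -0.13820814  0.085     ]] pred [ 0.58309734 -0.13632655]
rod 60 [ 0.55506289 -0.13669571  0.085     ] [ 0.537559   -0.14209987  0.085     ] [ 0.56996925 -0.13248183  0.085     ]
```

```bash
cat >> h.py <<'E'
def hp(a,dz=0.):
    # TCP for tray angle a, tool vertical
    x=-.1642*np.cos(a)+.010*np.sin(a); z=.075+.1642*np.sin(a)+.010*np.cos(a)
    return P(W(x,.153),z-.011+dz)
E
python3 - <<'E'
from h import *
move_l(hp(0,.08),.2);move_l(hp(0),.08);s=state();print(np.round(s['ft_force'],1))
close();s=state();print(s['finger_gap'],s['finger_force'],np.round(s['ft_force'],1),np.round(s['ee_pos'],4))
for a in (.04,.08,.12):
    move_l(hp(a),.03);s=state();print(a,round(s['time'],2),round(s['finger_gap'],4),np.round(s['ft_force'],1))
im=grab('scene');t=grab('top')
o=np.hstack([cv2.resize(im['frame'][190:,170:400],(400,337)),cv2.resize(t['frame'][130:265,230:410],(400,337))]);cv2.imwrite('pics/p3.png',o)
E
```

```text
[-0.1  0.3  0.9]
0.013108845237595562 29.999667406082153 [ 0.4 -3.3 -0.8] [ 0.5421 -0.1365  0.074 ]
0.04 19.68 0.0129 [ 3.4 -4.7 -8.6]
0.08 20.04 0.0129 [ 4.9 -4.5 -8.3]
0.12 20.41 0.0135 [ 4.8 -3.9 -8.1]
```

View pics/p3.png

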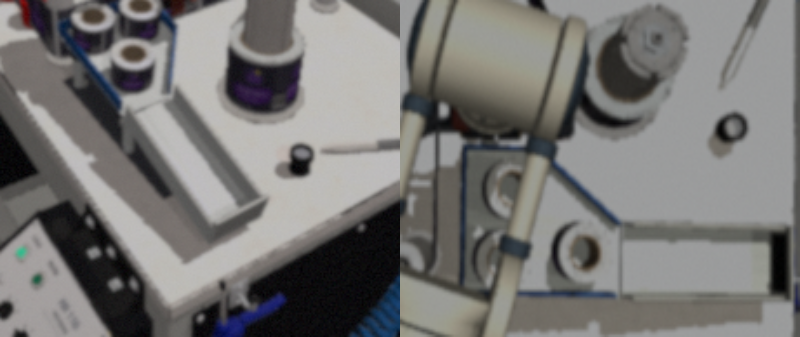

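The tray is lifting, with all three rolls still standing: c near the mouth, a and b uphill. I'll keep tipping slowly.

```bash
python3 - <<'E'
from h import *
T=[]
for i,a in enumerate(np.arange(.14,.401,.02)):
    move_l(hp(a),.02);hold(.35)
    if i%2 or a>.39:
        f=grab('scene')['frame'];T.append(cv2.resize(f[180:330,210:350],(260,279)))
s=state();print(s['time'],round(s['finger_gap'],4),np.round(s['ft_force'],1),len(T))
T=T[-6:] if len(T)>6 else T
while len(T)<6:T.append(T[-1])
cv2.imwrite('pics/p4.png',np.vstack([np.hstack(T[:3]),np.hstack(T[3:])]))
E
```

```text
30.1917 0.013 [-3.   4.3 -2. ] 7
```

View pics/p4.png

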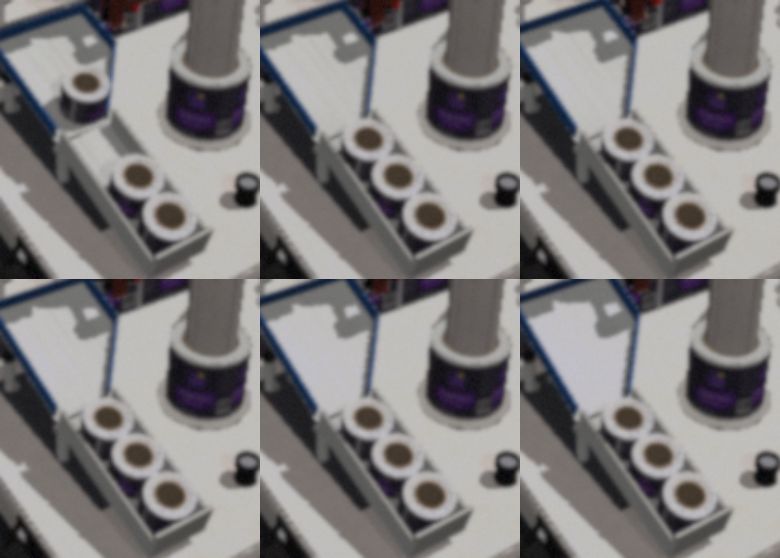

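All three rolls stand in single file in the chute. Lowering now.

```bash
python3 - <<'E'
from h import *
hold(.3)
for a in list(np.arange(.36,.03,-.04))+[.02,.008,0]:
    move_l(hp(a),.04 if a>.03 else .015)
s=state();print(s['time'],np.round(s['ft_force'],1),np.round(s['ee_pos'],4))
gripper_open();hold(.3);move_l(hp(0,.12),.1);hold(.2)
p=state()['ee_pos'];q=[p[0],p[1],.34];move_l(q,.2)
hold(.3)
t=grab('top');sc=grab('scene');C=cloud(t);z=C[...,2]
h=t['frame'];cv2.imwrite('pics/p5.png',np.hstack([cv2.resize(sc['frame'][150:,170:400],(400,337)),cv2.resize(h[130:265,230:410],(400,337))]))
print(state()['time'],np.round(state()['ft_force'],1))
hsv=cv2.cvtColor(h,cv2.COLOR_BGR2HSV);b=cv2.inRange(hsv,(100,70,30),(130,255,255))>0
b[:, :245]=0;b[:,340:]=0;b[:180]=0;b[256:]=0
d=(C[b][:,:2]-Q[:2])@[np.cos(Q[2]),np.sin(Q[2])]
for lo,hi in((-.2,-.19),(-.19,-.12),(-.12,-.06),(-.06,0)):
    m=(d>lo)&(d<hi);print(lo,m.sum(),np.median(z[b][m]) if m.any() else None)
E
```

```text
34.2417 [-3.  -5.1  8.3] [ 0.5424 -0.1365  0.0764]
38.5833 [ 0.3  0.2 -0.9]
-0.2 37 0.09499559789767431
-0.19 138 0.6371722356986321
-0.12 30 0.09365490994790282
-0.06 72 0.09319990565914144
```

View pics/p5.png

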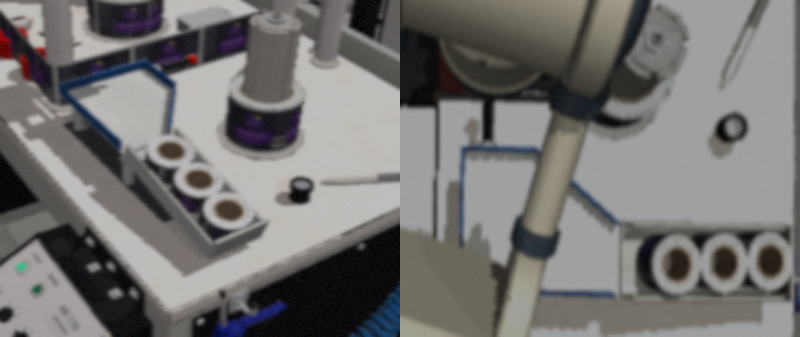

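The tray is level and released: the uphill wall top reads 95 mm and the mouth end 93 mm. The rolls stand in single file in the chute at right-panel x 675, 722 and 770, and the gripper is clear.

```bash
python3 -c "
from bench import *
print(job_done())"
```

```text
the job is handed in; nothing more can be done
None
```

I handed the job in at about 39 s on the robot clock: the last images show all three rolls upright in single file in the chute, the tray level and let go, and the gripper clear. No verdict came back.

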